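# Wring the ceramic gauge block onto the reference block

## Task

Wring the white ceramic gauge block onto the fixed steel reference block with the blue foot: line the two up, set the white block down flat so that it overlaps about half of the steel top face along its length, then, keeping the faces touching, slide it lengthwise until it covers the steel face, flush all round, and let go. Never lower it straight on to full cover, and leave the brass and black blocks where they stand.

Things in the scene. Friction and masses are not known exactly. Their poses are not given: they have to be found in the camera images.
- white_center (a point): White ceramic gauge block, 60 x 32 x 44 mm (its x, y, z), loose, standing on the mat on a 60 x 32 mm face; about 0.5 kg; the one to be wrung on. The point is the block's centre, 22 mm above its underside; x along its 60 mm length, z up. It stands among the other two blocks in any order. The mat's top is 3 mm above the table.
- reference_top (a point): Centre of the top face of the fixed steel reference block. The face is 60 mm (x) by 32 mm (y), the same as the white block's underside, and level; z up. It lies 43 mm above the table: a 30 mm high steel block on a blue foot of 96 x 68 x 10 mm, fixed to a 3 mm green mat. When wrung, the white block's centre is 22 mm above this point. The faces slide with ordinary friction; there is no stop or ledge.
- brass_center (a point): Brass gauge block, 60 x 32 x 44 mm (its x, y, z), loose, standing on the mat on a 60 x 32 mm face; about 0.7 kg; not to be moved. The point is the block's centre, 22 mm above its underside; x along its 60 mm length, z up.
- dark_center (a point): Black gauge block, 60 x 32 x 44 mm (its x, y, z), loose, standing on the mat on a 60 x 32 mm face; about 0.65 kg; not to be moved. The point is the block's centre, 22 mm above its underside; x along its 60 mm length, z up.
Not all that is in view belongs to the job. Of the things like the part that bears white_center, leave any that is turquoise; of the rest the smaller one is meant. Of the things shaped like the part that bears reference_top, the blue one is meant.

How it is judged:
By the outcome, as a careful person would: the job done as asked, in the order asked, and still so for the second after the job is handed in, with the robot touching nothing.
It also fails if it takes over 38 s, if anything falls off the work surface, if the arm or the gripper's body presses on something with over 40 N, if the wrist force passes 120 N, or if a joint passes its speed limit or range.

## Robot

A 6-joint arm with a two-finger parallel gripper is mounted at the origin on the work surface. World frame = base frame: x ahead of the robot, y to its left, z up, the work surface at z = 0. Lengths are in m, angles in rad, forces in N, time in s.
With the tool pointing down it reaches from about 0.225 to 0.875 m from the base axis. Payload 3.4 kg.
Tool frame: the origin (TCP) lies on the centre line of the jaws, within the pads' length; the fingertips stand 17 mm ahead of it and the grasp point (between the pads) lies 2 mm behind it (nose_length is the distance from the TCP to the fingertips, in m); z points along the fingers, y is the line along which they close (so a half turn about z gives the same grasp; the last joint's range is limited). The gripper opens to 85 mm and grips with 20 to 120 N. Pads are 22 mm wide; open, the fingers measure 114 mm over their backs; the gripper's body (76 mm by 85 mm) begins 54 mm behind the grasp point. The pads swing forward as they close: fully open they stand 13 mm farther back than shut.
Start: joints at [1.145, 0.276, 1.505, -0, 1.361, -0.121], TCP at [0.173, 0.549, 0.248] pointing down, gripper open.
Joint ranges: [-2.89, 2.89], [-0.75, 2.08], [0.22, 2.7], [-1.18, 4.32], [0.11, 2.71], [-2.7, 2.7]. Speed limits (rad/s): [2.57, 2.57, 3.14, 3.14, 3.14, 3.14].

## Interface

Orientations are given as a unit quaternion [w, x, y, z].
In Python, from rig import get_state, get_image, sign_off, find_in, place_of, nose_length gives the robot as it stands.
- The arm moves only by the tool apply_moves, never from a script. Its argument "deltas" is one flat list of numbers, 5 for each row, row after row: the finger opening in mm, from 0 to 85.4, then the shift along the tool's x, y, z in mm, then the turn about the tool's z in degrees. A call has 1 to 12 rows; each row is the pose to reach, as a shift and turn from the pose commanded when the call began, along the tool's axes at that moment; what a row does not reach only later rows make up. A row lasts 1/12 s, in which the tool goes at most 41.7 mm and 7.16 degrees, less where a joint would pass 70% of its speed; a pose out of reach is approached as far as the arm can. A call with a gripper value outside its range is refused whole. The fingers move at their own pace and stop on an object; "squeeze" is the grip in N (left out, the last holds). Time passes only in rows, so rows that repeat a pose let the fingers close. It gives the time, the measured TCP pose, the force, the opening and the grip force at its end, in the units of the state.
- get_state(): the state, without advancing time (a new reading comes with each control period).
- get_image(name): name is "side" or "top"; returns a dict with "frame" (480x640x3 uint8, red, green, blue), "K" (3x3 intrinsics, pixels), "position" and "orientation" of the camera in the world. Camera axes: x right, y down, z forward; pixel columns grow to the right and rows downward; lengths in m; the calibration is good to about 2 mm. A picture is of the moment at which its call begins. There is no depth.
- sign_off(): hands the job in; it is judged then, once.
Trained networks look in a picture, given as the dict that the camera call returned (one of the last four; its "shot" number tells which), for a name from the list of things; names that differ only in an ending like _2 or _b are one class to them, and where a whole thing is asked for, a point or a joint stands for the part that bears it (a point fixed in the world has none). Each returns a list of dicts, best first, with "score" (0 to 1); they miss things now and then, are a little off and sometimes report something else, mostly with a low value. They report only what shows in the picture. A call takes as long as a camera call. They do not tell look-alikes from the thing itself.
- find_in(query, picture): "point" ([column, row] in pixels, amid what is visible of it).
- place_of(query, picture): "point" ([column, row] in pixels: a listed point, or the origin of a listed thing).
The state is a dict: "clock": time; "qpos": joint angles; "qd": joint speeds; "effort": joint torques, N m; "position": TCP position; "ee_rot": TCP orientation; "contact_force": force on the tool from outside, world axes, zero at the start; "moment": the same for the moment, N m; "width": finger opening in m; "gripper_force": force on a finger pad.
Only numpy, scipy, OpenCV 4.12 (cv2) and the standard library are available. Lean on these libraries where they do the work, as an engineer would, in place of code of your own. Each camera call takes 0.05 s, during which the arm holds its last target. There are 200 camera calls.

## Working session

There is one attempt and no reset: what is moved stays moved. The work goes in short steps, Python scripts to look and compute and a tool call to move; the robot and the scene stay as the last step left them, time stands still between calls to the robot, and variables do not carry over. Pictures are saved under pics/ and viewed, at most 10 in all, crops included, and the job is handed in when it is done.

Besides the shell and the picture viewer there is one more tool, called after "Request:" as name(argument=value, ...) on one line, values as JSON. apply_moves: Moves the arm, as the interface text tells. Its arguments: {"type":"object","properties":{"deltas":{"type":"array"},"squeeze":{"type":"number"}},"required":["deltas"]}

```bash
mkdir -p pics
cat > h.py <<'E'
import numpy as np, cv2
from scipy.spatial.transform import Rotation as R
from rig import *
def rot(q): return R.from_quat([q[1],q[2],q[3],q[0]]).as_matrix()
def ray(im,p):
    d=rot(im["orientation"])@np.linalg.inv(im["K"])@np.array([p[0],p[1],1.]); return np.array(im["position"]),d
def atz(im,p,z):
    o,d=ray(im,p); return o+d*(z-o[2])/d[2]
def proj(im,P):
    c=rot(im["orientation"]).T@(np.asarray(P,float)-im["position"]); u=im["K"]@c; return u[:2]/u[2]
def save(im,n,box=None,s=1):
    f=im["frame"]
    if box: f=f[box[1]:box[3],box[0]:box[2]]
    cv2.imwrite("pics/"+n,cv2.resize(np.ascontiguousarray(f[:,:,::-1]),None,fx=s,fy=s,interpolation=cv2.INTER_CUBIC))
E
python3 - <<'E'
from h import *
np.set_printoptions(precision=3,suppress=True)
for n in("top","side"):
    im=get_image(n); save(im,n+"0.png"); print(n,im["position"],im["orientation"],im["K"][0])
    for q,z in(("white_center",.025),("reference_top",.043),("brass_center",.025),("dark_center",.025)):
        for r in place_of(q,im)[:4]: print(q,np.round(r["point"],1),round(r["score"],2),atz(im,r["point"],z))
s=get_state(); print(s, nose_length)
E
```

```text
top [ 0.368 -0.105  1.081] [-0.008  0.708 -0.706  0.032] [459.574   0.    319.442]
white_center [383.9 324.5] 0.94 [ 0.23  -0.288  0.025]
white_center [483.5 255.3] 0.67 [ 0.389 -0.521  0.025]
white_center [326.7 142.6] 0.66 [ 0.651 -0.156  0.025]
reference_top [189.9 209. ] 0.94 [0.491 0.153 0.043]
reference_top [128.1 333.1] 0.85 [0.215 0.283 0.043]
brass_center [372.  216.3] 0.64 [ 0.479 -0.262  0.025]
dark_center [277.  212.8] 0.57 [ 0.485 -0.042  0.025]
side [-0.052 -0.952  0.685] [-0.458  0.85  -0.233  0.118] [454.654   0.    323.211]
white_center [400.6 232.3] 0.89 [ 0.633 -0.169  0.025]
white_center [286.4 310.9] 0.62 [ 0.235 -0.287  0.025]
white_center [410.7 349.8] 0.61 [ 0.39  -0.508  0.025]
reference_top [296.1 193.7] 0.72 [0.482 0.143 0.043]
reference_top [196.1 196.3] 0.63 [0.219 0.286 0.043]
brass_center [373.2 265.9] 0.81 [ 0.484 -0.253  0.025]
brass_center [295.2 190.6] 0.72 [0.504 0.193 0.025]
dark_center [333. 226.] 0.72 [ 0.496 -0.048  0.025]
{'clock': 0.5, 'qpos': array([ 1.145,  0.276,  1.505, -0.   ,  1.361, -0.121]), 'qd': array([ 0.   , -0.   , -0.001, -0.001, -0.   ,  0.001]), 'effort': array([ -0.001, -41.626, -24.588,  -0.   ,   0.001,   0.   ]), 'position': array([0.173, 0.548, 0.248]), 'ee_rot': array([ 0.   ,  0.152,  0.988, -0.   ]), 'contact_force': array([-0.078,  0.435, -0.206]), 'moment': array([-0.059, -0.008, -0.032]), 'gripper_force': 0.0, 'width': 0.08519935898790994} 0.017
```

View pics/top0.png

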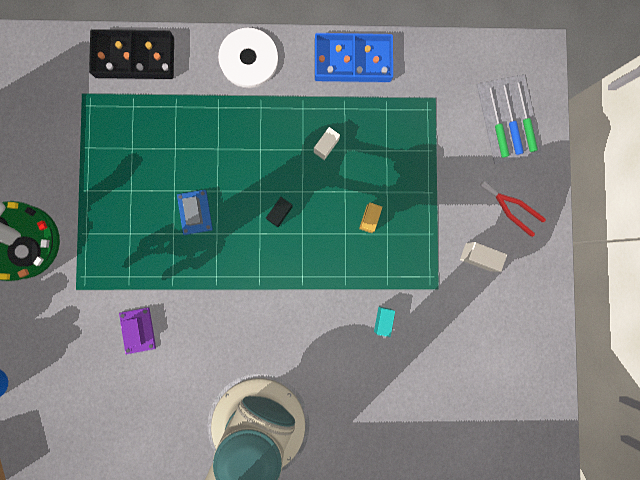

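View pics/side0.png

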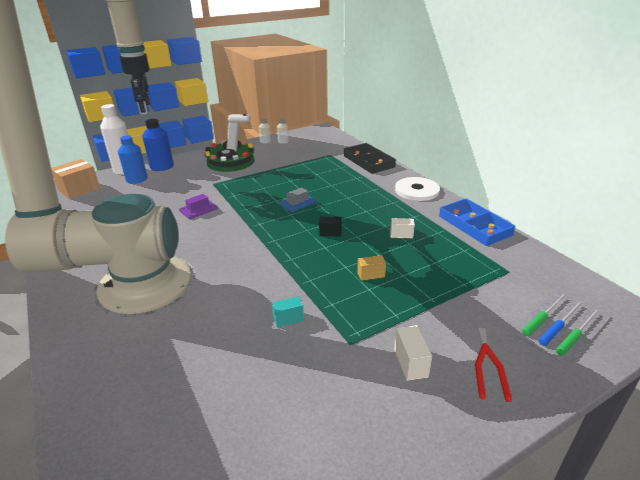

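The top view shows these candidates. Whitish blocks: (327,143) on the mat, small and white; (385,321) turquoise, to be left; (484,256) cream, larger and off the mat. Feet: (194,210) blue, (137,330) purple. I choose the white block at (327,143) and the blue foot at (194,210). The brass block is at (371,217) and the black one at (280,211). Next I check the choice in one close crop.

Run:
```python
from h import *
t=get_image("top"); s=get_image("side")
import pickle; pickle.dump((t,s),open("im.pkl","wb"))
def c(im,x,y,r=30): return cv2.resize(np.ascontiguousarray(im["frame"][y-r:y+r,x-r:x+r,::-1]),(300,300),interpolation=cv2.INTER_CUBIC)
cv2.imwrite("pics/crops.png",np.vstack([np.hstack([c(t,327,143),c(t,194,211)]),np.hstack([c(s,402,229),c(s,297,197)])]))
```

```text
(no output)
```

View pics/crops.png

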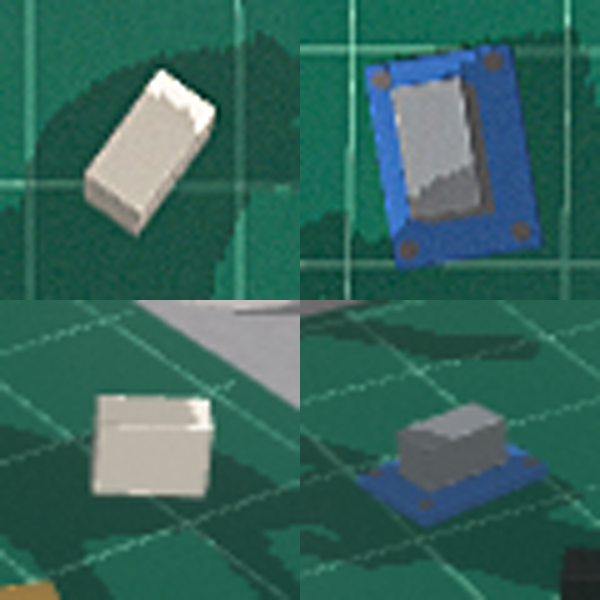

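The crops confirm it: a small white block with 60x32 proportions on the mat, and the steel block on the blue foot. Next I fit box silhouettes for exact poses.

```bash
cat > fit.py <<'E'
from h import *
from scipy.optimize import minimize
def box(cx,cy,a,l,w,z0,z1):
    c,s=np.cos(a),np.sin(a)
    return [(cx+c*u-s*v,cy+s*u+c*v,z) for u in(-l/2,l/2) for v in(-w/2,w/2) for z in(z0,z1)]
def fg(im):
    f=im["frame"].astype(float); r,g,b=f[...,0],f[...,1],f[...,2]
    return ((r>g*0.9)|(b>g*1.1)).astype(np.float32)
S=8
def sil(im,boxes,roi):
    x0,y0,n=roi; m=np.zeros((n*S,n*S),np.uint8)
    for b in boxes:
        p=np.array([proj(im,P) for P in b]); p=((p-[x0,y0]+.5)*S)
        cv2.fillConvexPoly(m,cv2.convexHull(p.astype(np.float32)).round().astype(np.int32),1)
    return cv2.resize(m.astype(np.float32),(n,n),interpolation=cv2.INTER_AREA)
def fit(views,mk,x0):
    # views: list of (im, centre pixel, half)
    ms=[]
    for im,(cx,cy),h in views:
        roi=(int(cx-h),int(cy-h),2*h); m=fg(im)[roi[1]:roi[1]+2*h,roi[0]:roi[0]+2*h]
        n,l,st,_=cv2.connectedComponentsWithStats(m.astype(np.uint8)); 
        k=1+np.argmax(st[1:,4]); ms.append((im,roi,cv2.GaussianBlur((l==k).astype(np.float32),(0,0),.7)))
    def cost(p):
        return sum(np.sum((cv2.GaussianBlur(sil(im,mk(*p),roi),(0,0),.7)-m)**2) for im,roi,m in ms)
    best=None
    for k in range(6):
        a0=x0[2]+k*np.pi/6
        sx=[[x0[0],x0[1],a0],[x0[0]+.01,x0[1],a0],[x0[0],x0[1]+.01,a0],[x0[0],x0[1],a0+.3]]
        r=minimize(cost,sx[0],method="Nelder-Mead",options=dict(initial_simplex=sx,xatol=1e-5,fatol=1e-3))
        if best is None or r.fun<best.fun: best=r
    a=(np.degrees(best.x[2])+90)%180-90
    return np.array([best.x[0]*1e3,best.x[1]*1e3,a,best.fun])
blk=lambda x,y,a:[box(x,y,a,.06,.032,.003,.047)]
ref=lambda x,y,a:[box(x,y,a,.096,.068,.003,.013),box(x,y,a,.06,.032,.013,.043)]
E
python3 - <<'E'
from fit import *
import pickle; t,s=pickle.load(open("im.pkl","rb"))
np.set_printoptions(precision=2,suppress=True)
for n,mk,tp,sp,x0 in(("white",blk,(327,143),(402,229),(.64,-.16,0)),("ref",ref,(194,211),(297,197),(.487,.148,0)),("brass",blk,(371,217),(372,267),(.48,-.257,0))):
    T=(t,tp,28);Sd=(s,sp,26)
    print(n,fit([T],mk,x0),fit([Sd],mk,x0),fit([T,Sd],mk,x0))
E
```

```text
white [ 649.18 -154.97  -35.18    0.91] [ 650.17 -152.2   -36.3     4.42] [ 648.96 -154.5   -36.32    9.85]
ref [488.51 151.1    9.66   3.49] [489.39 154.    11.61   8.76] [488.59 151.5   10.03  17.6 ]
brass [ 475.81 -256.89  -18.35    1.48] [ 476.04 -254.51  -18.96    3.55] [ 475.61 -256.3   -18.36   10.65]
```

Request:
apply_moves(deltas=[85,-665,-528,118,17.7,85,-665,-528,118,17.7,85,-665,-528,118,17.7,85,-665,-528,118,17.7,85,-665,-528,118,17.7,85,-665,-528,118,17.7,85,-665,-528,118,17.7,85,-665,-528,118,17.7,85,-665,-528,118,17.7,85,-665,-528,118,17.7,85,-665,-528,118,17.7,85,-665,-528,118,17.7])

```text
clock: 1.6
position: [0.451, 0.1365, 0.1796]
ee_rot: [0.0, 0.302, 0.953, 0.0]
contact_force: [0.3, 1.0, 0.2]
width: 0.0852
gripper_force: 0.0
```

```bash
cat > d.py <<'E'
from h import *
import sys
np.set_printoptions(precision=2,suppress=True)
def delta(x,y,z,a):
    s=get_state(); M=rot(s["ee_rot"]); d=M.T@(np.array([x,y,z])-np.array(s["position"])*1e3)
    yaw=np.degrees(np.arctan2(M[1,0],M[0,0])); t=-((a-yaw+90)%180-90)
    print("pos",np.array(s["position"])*1e3,"down",M[:,2],"yaw",yaw,"DELTA",d,"turn",t,"F",s["contact_force"],"w",s["width"],"q",s["qpos"],"t",s["clock"])
if __name__=="__main__": delta(*map(float,sys.argv[1:]))
E
python3 d.py 649.2 -155 130 -35.2
```

```text
pos [451.02 136.51 179.58] down [ 0.  0. -1.] yaw 144.82108411462013 DELTA [-329.91 -124.14   49.65] turn 0.021084114620123273 F [0.35 1.05 0.16] w 0.08516334625401488 q [ 0.15  0.17  1.83  0.    1.14 -0.81] t 1.6
```

Request:
apply_moves(deltas=[85,-330,-124,50,0,85,-330,-124,50,0,85,-330,-124,50,0,85,-330,-124,50,0,85,-330,-124,50,0,85,-330,-124,50,0,85,-330,-124,50,0,85,-330,-124,50,0,85,-330,-124,50,0,85,-330,-124,50,0,85,-330,-124,50,0,85,-330,-124,50,0])

```text
clock: 2.6
position: [0.6478, -0.1524, 0.1292]
ee_rot: [-0.001, 0.302, 0.953, 0.0]
contact_force: [-0.1, -0.2, 0.1]
width: 0.0844
gripper_force: 0.0
```

```bash
python3 d.py 649.2 -155 130 -35.2
python3 - <<'E'
from h import *
t=get_image("top"); s=get_image("side")
def c(im,x,y,r=50): return cv2.resize(np.ascontiguousarray(im["frame"][y-r:y+r,x-r:x+r,::-1]),(400,400),interpolation=cv2.INTER_CUBIC)
cv2.imwrite("pics/hover.png",np.hstack([c(t,327,143),c(s,402,210)]))
E
```

```text
pos [ 647.78 -152.36  129.18] down [-0.  0. -1.] yaw 144.82421357323207 DELTA [-2.68 -1.34 -0.82] turn 0.024213573232088947 F [-0.09 -0.16  0.14] w 0.08442500189329014 q [-0.34  0.49  1.47  0.    1.18 -1.29] t 2.6
```

View pics/hover.png

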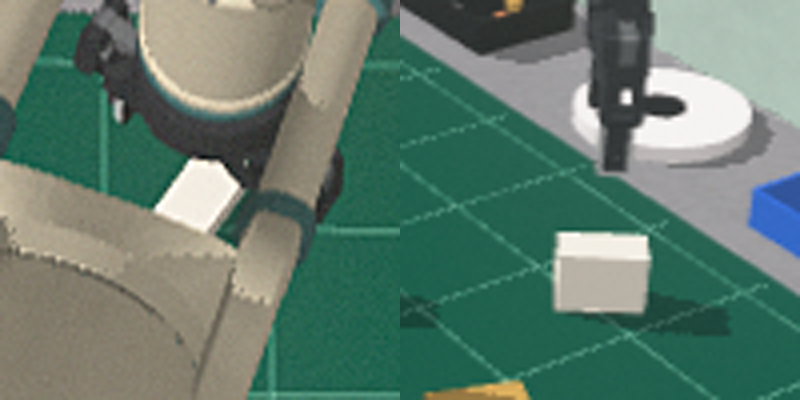

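The jaws hover above the white block, at about (600,270) in the crop, with the other blocks clear. I go down.

Request:
apply_moves(deltas=[85,-3,-1,0,0,85,-3,-1,30,0,85,-3,-1,60,0,85,-3,-1,85,0,85,-3,-1,92,0,85,-3,-1,97,0,85,-3,-1,100,0,85,-3,-1,100,0,85,-3,-1,100,0])

```text
clock: 3.45
position: [0.6515, -0.1558, 0.031]
ee_rot: [0.001, 0.302, 0.953, -0.0]
contact_force: [0.1, -0.6, 0.2]
width: 0.0852
gripper_force: 0.0
```

```bash
python3 d.py 649.2 -155 29 -35.2
```

```text
pos [ 651.47 -155.81   31.03] down [ 0. -0. -1.] yaw 144.84948950744737 DELTA [ 2.32 -0.65  2.02] turn 0.049489507447390224 F [ 0.14 -0.56  0.25] w 0.08521744866735013 q [-0.34  0.59  1.57  0.    0.98 -1.3 ] t 3.45
```

Request:
apply_moves(squeeze=60, deltas=[85,2,-0.6,2,0,85,2,-0.6,2,0,85,2,-0.6,2,0,25,2,-0.6,2,0,25,2,-0.6,2,0,25,2,-0.6,2,0,25,2,-0.6,2,0,25,2,-0.6,2,0,25,2,-0.6,2,0,25,2,-0.6,2,0,25,2,-0.6,2,0,25,2,-0.6,2,0])

```text
clock: 4.45
position: [0.6487, -0.1549, 0.0276]
ee_rot: [0.0, 0.302, 0.953, 0.0]
contact_force: [0.8, 0.7, 1.9]
width: 0.0313
gripper_force: 61.1
```

```bash
python3 d.py 649.2 -155 29 -35.2
```

```text
pos [ 648.68 -154.88   27.64] down [ 0.  0. -1.] yaw 144.8342516455488 DELTA [-0.5   0.2  -1.35] turn 0.034251645548806664 F [0.79 0.73 1.87] w 0.031347110868870105 q [-0.34  0.59  1.58  0.    0.97 -1.3 ] t 4.45
```

Request:
apply_moves(deltas=[25,0,0,-10,0,25,0,0,-35,0,25,0,0,-65,0,25,0,0,-95,0,25,0,0,-95,0,25,30,20,-95,-5,25,60,38,-95,-10,25,95,60,-95,-16,25,130,82,-95,-22,25,165,103,-95,-28,25,200,125,-95,-34,25,230,144,-95,-40])

```text
clock: 5.45
position: [0.5399, 0.0972, 0.1206]
ee_rot: [-0.002, -0.045, 0.999, 0.0]
contact_force: [-0.4, 0.3, -5.1]
width: 0.0316
gripper_force: 60.9
```

```bash
python3 d.py 517.6 156.1 110 9.8
```

```text
pos [539.91  97.24 120.65] down [-0.  0. -1.] yaw -174.86373595322183 DELTA [16.9  60.61 10.78] turn -4.663735953221817 F [-0.37  0.28 -5.11] w 0.03158029967198124 q [ 0.05  0.34  1.75  0.    1.05 -1.61] t 5.45
```

Request:
apply_moves(deltas=[25,10,25,3,-3,25,17,48,7,-5,25,20,62,11,-5,25,20,62,11,-5,25,20,62,11,-5,25,20,62,11,-5,25,20,62,11,-5])

```text
clock: 6.03
position: [0.5184, 0.1545, 0.1111]
ee_rot: [-0.0, -0.085, 0.996, -0.0]
contact_force: [-0.2, 0.1, -6.2]
width: 0.0311
gripper_force: 61.0
```

```bash
python3 d.py 517.6 156.1 110 9.8
python3 - <<'E'
from fit import *
import pickle
t=get_image("top"); s=get_image("side"); pickle.dump((t,s),open("im2.pkl","wb"))
st=get_state(); z=st["position"][2]-.0246; x,y=st["position"][:2]
print(proj(t,(x,y,z)),proj(s,(x,y,z)))
def c(im,x,y,r=40): return cv2.resize(np.ascontiguousarray(im["frame"][y-r:y+r,x-r:x+r,::-1]),(400,400),interpolation=cv2.INTER_CUBIC)
cv2.imwrite("pics/pre.png",np.hstack([c(t,194,205),c(s,305,180)]))
E
```

```text
pos [518.37 154.49 111.09] down [-0. -0. -1.] yaw -170.20844202868085 DELTA [0.48 1.72 1.09] turn -0.008442028680860858 F [-0.16  0.08 -6.16] w 0.03105306782631217 q [ 0.16  0.34  1.78 -0.    1.02 -1.58] t 6.0333
[184.2577606  193.83138011] [304.50072637 176.15994554]
```

View pics/pre.png

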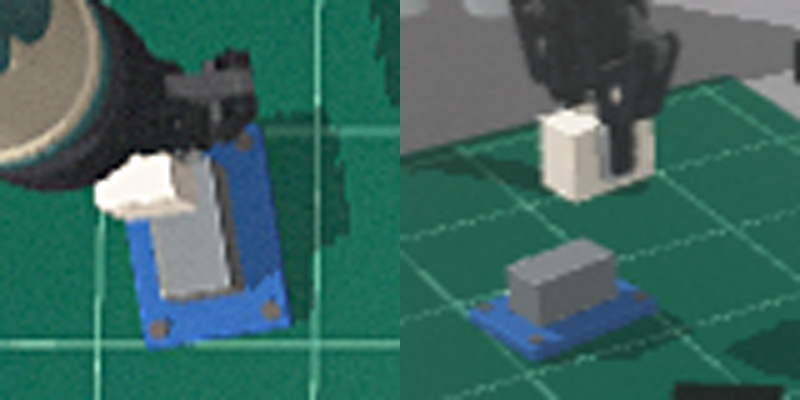

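The white block is held flat above the steel block, about half-overlapping lengthwise. Its near end is at (565,195) in the crop. I lower it close to the face.

Request:
apply_moves(deltas=[25,0.5,1.7,12,0,25,0.5,1.7,25,0,25,0.5,1.7,33,0,25,0.5,1.7,37,0,25,0.5,1.7,38,0,25,0.5,1.7,38,0,25,0.5,1.7,38,0])

```text
clock: 6.72
position: [0.5179, 0.1569, 0.0739]
ee_rot: [0.001, -0.086, 0.996, 0.0]
contact_force: [-0.2, -0.0, -5.9]
width: 0.0312
gripper_force: 61.0
```

```bash
python3 d.py 517.6 156.1 68 9.8
python3 - <<'E'
from fit import *
import pickle
t=get_image("top"); s=get_image("side"); pickle.dump((t,s),open("im3.pkl","wb"))
def c(im,x,y,r=30): return cv2.resize(np.ascontiguousarray(im["frame"][y-r:y+r,x-r:x+r,::-1]),(400,400),interpolation=cv2.INTER_CUBIC)
cv2.imwrite("pics/near.png",np.hstack([c(t,190,207),c(s,300,190)]))
E
```

```text
pos [517.94 156.91  73.94] down [ 0.  0. -1.] yaw -170.17473128764976 DELTA [ 0.48 -0.74  5.94] turn 0.025268712350225542 F [-0.16 -0.04 -5.92] w 0.031231897404467315 q [ 0.17  0.38  1.83  0.    0.93 -1.58] t 6.7167
```

View pics/near.png

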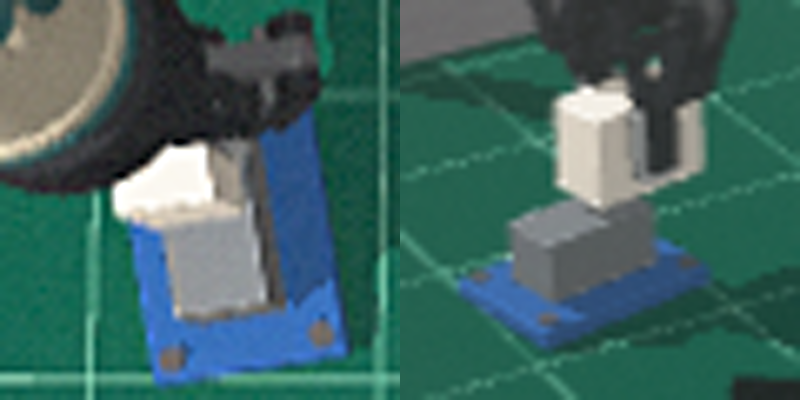

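Run:
```python
from fit import *
import pickle
np.set_printoptions(precision=2,suppress=True)
t2,s2=pickle.load(open("im2.pkl","rb")); t,s=pickle.load(open("im3.pkl","rb")); t1,s1=pickle.load(open("im.pkl","rb"))
print("ref side2",fit([(s2,(297,199),24)],ref,(.489,.154,0)), "side1",fit([(s1,(297,197),24)],ref,(.489,.154,0)))
st=get_state(); x,y,z=st["position"]; M=rot(st["ee_rot"]); a=np.arctan2(M[1,0],M[0,0])
c=np.array([x,y])-.0005*M[:2,0]; zb=z-.0246
E=[(0,1),(2,3),(4,5),(6,7),(0,2),(1,3),(4,6),(5,7),(0,4),(1,5),(2,6),(3,7)]
out=[]
for im,(cx,cy),off,rr in((t,(190,207),(0,0),(.4885,.1511,9.8)),(s,(300,190),(.0009,.0027),(.4894,.154,10.3))):
    r=30; k=400/(2*r)
    f=cv2.resize(np.ascontiguousarray(im["frame"][cy-r:cy+r,cx-r:cx+r,::-1]),(400,400),interpolation=cv2.INTER_CUBIC)
    for b,col in((box(c[0]+off[0],c[1]+off[1],a,.06,.032,zb,zb+.044),(0,0,255)),(box(rr[0],rr[1],np.radians(rr[2]),.06,.032,.013,.043),(255,255,0))):
        p=[(proj(im,P)-[cx-r,cy-r]+.5)*k for P in b]
        for i,j in E: cv2.line(f,tuple(np.int32(p[i].round())),tuple(np.int32(p[j].round())),col,1)
    out.append(f)
cv2.imwrite("pics/over.png",np.hstack(out))
```

```text
ref side2 [489.89 154.44  11.21   8.69] side1 [489.33 154.07  11.72   8.46]
```

View pics/over.png

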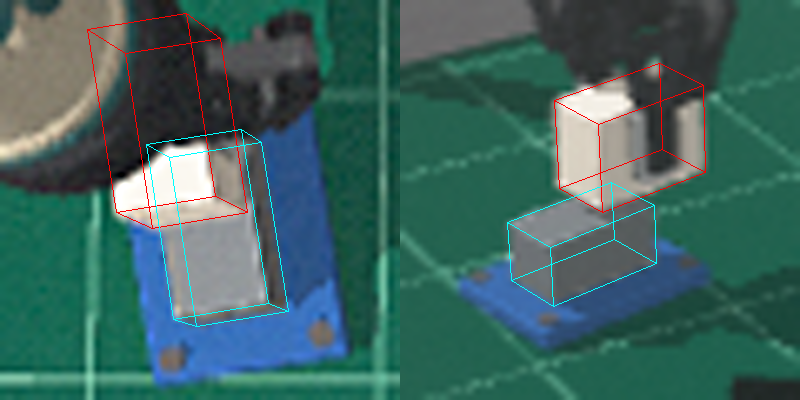

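Run:
```python
from fit import *
import fit as F, pickle
np.set_printoptions(precision=2,suppress=True)
t1,s1=pickle.load(open("im.pkl","rb")); t3,s3=pickle.load(open("im3.pkl","rb"))
foot=lambda x,y,a:[box(x,y,a,.096,.068,.003,.013)]
def mask(im,c,h,test):
    f=im["frame"].astype(float); m=test(f[...,0],f[...,1],f[...,2])
    z=np.zeros(m.shape,np.uint8); cx,cy=c; z[cy-h:cy+h,cx-h:cx+h]=m[cy-h:cy+h,cx-h:cx+h]
    n,l,st,_=cv2.connectedComponentsWithStats(z); l=(l==1+np.argmax(st[1:,4])).astype(np.uint8)
    return l
def hull(l):
    p=np.argwhere(l)[:,::-1].astype(np.int32); o=np.zeros(l.shape,np.uint8); cv2.fillConvexPoly(o,cv2.convexHull(p),1); return o
for thr in(1.0,1.1,1.25):
    m=hull(mask(t1,(194,211),28,lambda r,g,b:(b>thr*g)&(b>1.3*r)))
    F.fg=lambda im:m.astype(np.float32)
    print("foot top",thr,fit([(t1,(194,211),28)],foot,(.4885,.151,0)))
# steel: grey = low saturation
gr=lambda r,g,b:(np.maximum(np.maximum(r,g),b)-np.minimum(np.minimum(r,g),b)<0.22*np.maximum(np.maximum(r,g),b))&(r>25)
for im,c,h in((t1,(192,209),16),(s1,(297,194),18)):
    l=mask(im,c,h,gr); F.fg=lambda im:l.astype(np.float32)
    print("steel",l.sum(),fit([(im,c,h)],lambda x,y,a:[box(x,y,a,.06,.032,.013,.043)],(.4885,.151,0)))
```

```text
foot top 1.0 [488.24 150.79   9.85  13.35]
foot top 1.1 [488.27 151.06   9.85   7.99]
foot top 1.25 [488.42 151.13  10.18   5.01]
steel 443 [488.86 151.06  10.42   5.94]
steel 266 [490.11 154.96  13.68   4.42]
```

Request:
apply_moves(deltas=[25,0.4,-0.6,3,-0.2,25,0.4,-0.6,4,-0.2,25,0.4,-0.6,4,-0.2,25,0.4,-0.6,4,-0.2,25,0.4,-0.6,4,-0.2])

```text
clock: 7.23
position: [0.5171, 0.1563, 0.0695]
ee_rot: [0.0, -0.087, 0.996, 0.0]
contact_force: [-0.2, -0.4, -5.1]
width: 0.0317
gripper_force: 61.1
```

```bash
python3 d.py 517.55 156.2 68 10
```

```text
pos [517.08 156.33  69.51] down [ 0.  0. -1.] yaw -169.96084396266866 DELTA [-0.44 -0.21  1.51] turn 0.03915603733133821 F [-0.15 -0.43 -5.08] w 0.0317390105960004 q [ 0.16  0.39  1.84  0.    0.92 -1.58] t 7.2333
```

Now I lower in small steps to contact.

Request:
apply_moves(deltas=[25,-0.4,-0.2,0.5,0,25,-0.4,-0.2,1,0,25,-0.4,-0.2,1.3,0,25,-0.4,-0.2,1.6,0,25,-0.4,-0.2,1.6,0,25,-0.4,-0.2,1.6,0])

```text
clock: 7.73
position: [0.5175, 0.1561, 0.0678]
ee_rot: [-0.0, -0.087, 0.996, 0.0]
contact_force: [0.5, -0.3, -5.2]
width: 0.0314
gripper_force: 61.1
```

```bash
python3 d.py 517.55 156.2 68 10
```

```text
pos [517.49 156.13  67.84] down [-0.  0. -1.] yaw -169.96819764424956 DELTA [-0.07  0.05 -0.16] turn 0.03180235575041479 F [ 0.46 -0.28 -5.15] w 0.03136125563888595 q [ 0.16  0.39  1.84  0.    0.92 -1.58] t 7.7333
```

Request:
apply_moves(deltas=[25,0,0,0.3,0,25,0,0,0.6,0,25,0,0,0.6,0,25,0,0,0.6,0])

```text
clock: 8.07
position: [0.5176, 0.1562, 0.0676]
ee_rot: [0.0, -0.087, 0.996, 0.0]
contact_force: [-0.8, 0.6, -1.9]
width: 0.0313
gripper_force: 61.5
```

Request:
apply_moves(deltas=[25,0,0,0.3,0,25,0,0,0.5,0,25,0,0,0.5,0,25,0,0,0.5,0])

```text
clock: 8.4
position: [0.5176, 0.1562, 0.0676]
ee_rot: [0.0, -0.087, 0.996, 0.0]
contact_force: [-2.9, -0.6, 6.1]
width: 0.0314
gripper_force: 62.2
```

```bash
python3 d.py 517.55 156.2 68 10
python3 - <<'E'
from h import *
import pickle
print(get_state()["moment"])
t=get_image("top"); s=get_image("side"); pickle.dump((t,s),open("im4.pkl","wb"))
def c(im,x,y,r=25): return cv2.resize(np.ascontiguousarray(im["frame"][y-r:y+r,x-r:x+r,::-1]),(400,400),interpolation=cv2.INTER_CUBIC)
cv2.imwrite("pics/half.png",np.hstack([c(t,190,210),c(s,300,190)]))
E
```

```text
pos [517.6  156.2   67.58] down [ 0.  0. -1.] yaw -169.96059036415147 DELTA [ 0.04  0.01 -0.42] turn 0.039409635848528524 F [-2.95 -0.62  6.05] w 0.03136776680012577 q [ 0.16  0.39  1.84  0.    0.92 -1.58] t 8.4
[-0.11186965  0.51247728 -0.02561801]
```

View pics/half.png

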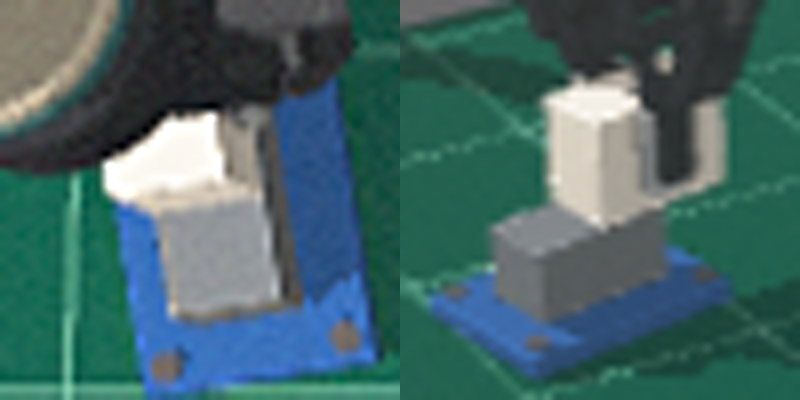

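The block sits half-overlapped and flat: steel shows from (165,210) to (290,310) in the left crop and the edges are in line. Contact force is about 11 N net. Now I slide it lengthwise.

Request:
apply_moves(deltas=[25,1,0,0,0,25,3,0,0,0,25,6,0,0,0,25,9,0,0,0,25,12,0,0,0,25,15,0,0,0,25,18,0,0,0,25,21,0,0,0,25,24,0,0,0,25,26,0,0,0,25,27,0,0,0,25,27,0,0,0])

```text
clock: 9.5
position: [0.4926, 0.1517, 0.0676]
ee_rot: [0.002, -0.087, 0.996, 0.0]
contact_force: [5.0, 1.2, 5.2]
width: 0.0313
gripper_force: 62.2
```

```bash
python3 d.py 488 151 67.6 10
```

```text
pos [492.62 151.68  67.64] down [ 0.  0. -1.] yaw -169.9659786960601 DELTA [4.67 0.14 0.02] turn 0.034021303939880454 F [5.   1.19 5.16] w 0.03130958914149291 q [ 0.16  0.36  1.89  0.    0.89 -1.58] t 9.5
```

Request:
apply_moves(deltas=[25,1,0,0,0,25,2,0.1,0,0,25,3,0.1,0,0,25,3,0.1,0,0,25,3,0.1,0,0])

```text
clock: 9.92
position: [0.4899, 0.1513, 0.0677]
ee_rot: [0.002, -0.087, 0.996, 0.0]
contact_force: [4.8, 1.3, 4.8]
width: 0.0313
gripper_force: 62.3
```

```bash
python3 d.py 488 151 67.6 10
python3 - <<'E'
from fit import *
import pickle
t=get_image("top"); s=get_image("side"); pickle.dump((t,s),open("im5.pkl","wb"))
c0=(296,188); r=25
def c(im,x,y,r=25): return cv2.resize(np.ascontiguousarray(im["frame"][y-r:y+r,x-r:x+r,::-1]),(400,400),interpolation=cv2.INTER_CUBIC)
cv2.imwrite("pics/slid.png",np.hstack([c(t,190,210),c(s,296,188)]))
E
```

```text
pos [489.93 151.28  67.66] down [ 0.  0. -1.] yaw -169.96499030804338 DELTA [1.95 0.06 0.05] turn 0.03500969195658854 F [4.76 1.27 4.84] w 0.03127548155814079 q [ 0.16  0.35  1.9  -0.    0.88 -1.58] t 9.9167
```

View pics/slid.png

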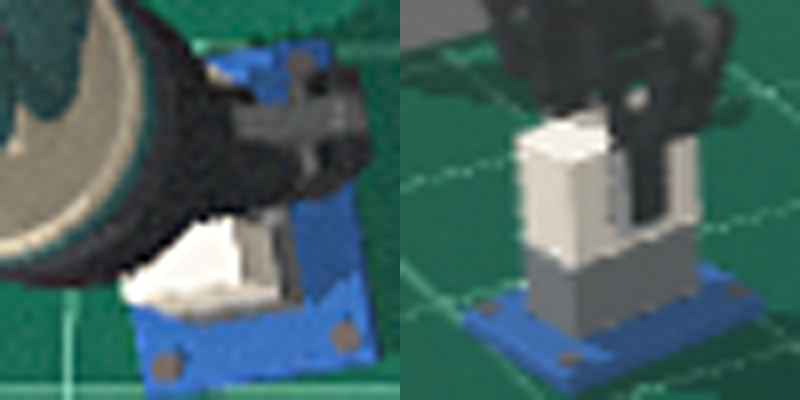

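The side crop shows the white block over the steel and near flush: near corner at (574,265), right edge at 698. By the arm's reading about 2 mm remains. I check the edge lines at sub-pixel level.

```bash
cat > edge.py <<'E'
from fit import *
def cross(im,a,b,ch=0,half=5):
    "offset px of the image edge near segment a->b (3D), normal to it, + to the left-normal"
    f=im["frame"].astype(np.float32)[...,ch]; pa,pb=proj(im,a),proj(im,b); d=(pb-pa)/np.linalg.norm(pb-pa); n=np.array([d[1],-d[0]])
    o=np.arange(-half,half+.01,.1); acc=[]
    for k in np.linspace(.2,.8,25):
        q=pa+k*(pb-pa)+o[:,None]*n; acc.append(cv2.remap(f,q[:,0].astype(np.float32)[None],q[:,1].astype(np.float32)[None],cv2.INTER_LINEAR)[0])
    m=np.mean(acc,0); g=np.abs(np.gradient(cv2.GaussianBlur(m[None],(0,0),3)[0])); i=np.argmax(g[20:-20])+20
    w=g[i-12:i+13]; return (o[i-12:i+13]*w).sum()/w.sum(), g[i]*10
def report(im,rx,ry,a,which=((-1,1),(-1,-1),(1,-1))):
    c,s=np.cos(a),np.sin(a)
    for su,sv in which:
        x=rx+c*su*.03-s*sv*.016; y=ry+s*su*.03+c*sv*.016; r=[]
        for z0,z1 in((.015,.042),(.045,.085)): r.append(cross(im,(x,y,z0),(x,y,z1)))
        p=lambda X,Y:proj(im,(X,Y,.043)); P=p(x,y); nn=(proj(im,(x,y,.085))-P); nn=nn/np.linalg.norm(nn); n=np.array([nn[1],-nn[0]])
        print((su,sv),"steel %.2f (%.0f) white %.2f (%.0f)"%(r[0]+r[1]),"px/mm u %.2f n %.2f"%(n@(p(x+.001*c,y+.001*s)-P),n@(p(x-.001*s,y+.001*c)-P)))
E
python3 - <<'E'
from edge import *
import pickle
for k in(4,5):
    t,s=pickle.load(open(f"im{k}.pkl","rb")); print(k); report(s,.4895,.154,np.radians(10.0))
E
```

```text
4
(-1, 1) steel 0.18 (32) white 1.50 (3) px/mm u -0.27 n 0.19
(-1, -1) steel -0.17 (17) white -1.74 (47) px/mm u -0.27 n 0.19
(1, -1) steel 0.00 (19) white 0.84 (49) px/mm u -0.26 n 0.20
5
(-1, 1) steel 0.17 (33) white -0.39 (81) px/mm u -0.27 n 0.19
(-1, -1) steel -0.21 (18) white -0.65 (27) px/mm u -0.27 n 0.19
(1, -1) steel 0.05 (20) white -0.22 (69) px/mm u -0.26 n 0.20
```

Request:
apply_moves(deltas=[25,0.9,0,0,0,25,1.8,0,0,0,25,1.8,0,0,0,25,1.8,0,0,0])

```text
clock: 10.35
position: [0.4882, 0.151, 0.0677]
ee_rot: [0.002, -0.087, 0.996, 0.0]
contact_force: [5.7, 0.9, 5.2]
width: 0.0313
gripper_force: 62.3
```

```bash
python3 d.py 488 151 67.6 10
python3 - <<'E'
from edge import *
for k in range(2): report(get_image("side"),.4895,.154,np.radians(10.0))
E
```

```text
pos [488.22 150.98  67.66] down [ 0.  0. -1.] yaw -169.96604582891382 DELTA [0.22 0.05 0.06] turn 0.033954171086179485 F [5.75 0.86 5.2 ] w 0.031255581960213046 q [ 0.16  0.35  1.9   0.    0.88 -1.58] t 10.35
(-1, 1) steel 0.16 (33) white 0.15 (85) px/mm u -0.27 n 0.19
(-1, -1) steel -0.20 (17) white 0.06 (29) px/mm u -0.27 n 0.19
(1, -1) steel -0.08 (19) white 0.00 (104) px/mm u -0.26 n 0.20
(-1, 1) steel 0.17 (33) white 0.11 (84) px/mm u -0.27 n 0.19
(-1, -1) steel -0.25 (16) white 0.07 (30) px/mm u -0.27 n 0.19
(1, -1) steel 0.08 (20) white 0.00 (104) px/mm u -0.26 n 0.20
```

Flush along the length to about 0.3 mm. I take the load off before letting go.

Request:
apply_moves(deltas=[25,-0.5,0,0,0,25,-1,0,0,0,25,-1,0,0,0,25,-1,0,-0.2,0,25,-1,0,-0.3,0,25,-1,0,-0.3,0])

```text
clock: 10.95
position: [0.4883, 0.151, 0.0676]
ee_rot: [0.001, -0.087, 0.996, 0.0]
contact_force: [5.5, 1.6, 5.2]
width: 0.0314
gripper_force: 62.4
```

```bash
python3 d.py 488.1 151 67.6 10
```

```text
pos [488.3  151.01  67.62] down [ 0.  0. -1.] yaw -169.96211934751713 DELTA [0.2  0.03 0.02] turn 0.03788065248284056 F [5.53 1.56 5.16] w 0.03138662149013379 q [ 0.16  0.35  1.9  -0.    0.88 -1.58] t 10.95
```

Request:
apply_moves(deltas=[25,-0.4,0,-0.2,0,25,-0.8,0,-0.2,0,25,-0.8,0,-0.2,0,25,-0.8,0,-0.2,0])

```text
clock: 11.28
position: [0.4883, 0.151, 0.0676]
ee_rot: [0.0, -0.087, 0.996, 0.0]
contact_force: [4.8, -0.1, 5.9]
width: 0.0315
gripper_force: 62.5
```

```bash
python3 d.py 488.1 151 67.6 10
```

```text
pos [488.3  151.01  67.58] down [ 0.  0. -1.] yaw -169.96229301100442 DELTA [ 0.2   0.03 -0.02] turn 0.03770698899558056 F [ 4.81 -0.13  5.9 ] w 0.03152095060128626 q [ 0.16  0.35  1.9  -0.    0.89 -1.58] t 11.2833
```

Request:
apply_moves(deltas=[25,0,0,-0.2,0,25,0,0,-0.4,0,25,0,0,-0.4,0,25,0,0,-0.4,0])

```text
clock: 11.62
position: [0.488, 0.151, 0.0676]
ee_rot: [0.0, -0.087, 0.996, -0.0]
contact_force: [4.8, 0.6, 2.5]
width: 0.0316
gripper_force: 62.2
```

```bash
python3 d.py 488.1 151 67.6 10
```

```text
pos [488.04 150.99  67.6 ] down [ 0.  0. -1.] yaw -169.96115752494342 DELTA [-0.06  0.    0.  ] turn 0.038842475056583226 F [4.83 0.59 2.51] w 0.031607079112899374 q [ 0.16  0.35  1.9  -0.    0.89 -1.58] t 11.6167
```

Request:
apply_moves(deltas=[25,-0.4,0,0,0,25,-0.8,0,0,0,25,-0.8,0,0,0,25,-0.8,0,0,0])

```text
clock: 11.95
position: [0.488, 0.151, 0.0676]
ee_rot: [-0.001, -0.088, 0.996, -0.0]
contact_force: [2.0, -0.9, 5.1]
width: 0.0314
gripper_force: 62.4
```

```bash
python3 d.py 488.1 151 67.6 10;  python3 - <<'E'
from edge import *
for k in range(2): report(get_image("side"),.4895,.154,np.radians(10.0))
E
```

```text
pos [488.04 151.01  67.6 ] down [-0. -0. -1.] yaw -169.95442855069228 DELTA [-0.06 -0.02  0.  ] turn 0.045571449307715284 F [ 2.03 -0.91  5.1 ] w 0.0313908195674479 q [ 0.16  0.35  1.9  -0.    0.89 -1.58] t 11.95
(-1, 1) steel 0.18 (33) white 0.16 (88) px/mm u -0.27 n 0.19
(-1, -1) steel -0.21 (17) white 0.10 (32) px/mm u -0.27 n 0.19
(1, -1) steel -0.02 (20) white 0.02 (104) px/mm u -0.26 n 0.20
(-1, 1) steel 0.18 (33) white 0.15 (87) px/mm u -0.27 n 0.19
(-1, -1) steel -0.21 (17) white 0.10 (31) px/mm u -0.27 n 0.19
(1, -1) steel 0.07 (21) white 0.02 (104) px/mm u -0.26 n 0.20
```

Request:
apply_moves(squeeze=20, deltas=[25,-0.3,0,-0.1,0,25,-0.5,0,-0.2,0,25,-0.5,0,-0.3,0,25,-0.5,0,-0.3,0,40,-0.5,0,-0.3,0,50,-0.5,0,-0.3,0,60,-0.5,0,-0.3,0,60,-0.5,0,-0.3,0])

```text
clock: 12.72
position: [0.4885, 0.1513, 0.0675]
ee_rot: [-0.001, -0.087, 0.996, 0.0]
contact_force: [-0.1, 0.4, 0.6]
width: 0.0602
gripper_force: 0.0
```

```bash
python3 d.py 488.1 151 67.6 10;  python3 - <<'E'
from edge import *
for k in range(2): report(get_image("side"),.4895,.154,np.radians(10.0))
E
```

```text
pos [488.47 151.27  67.45] down [-0. -0. -1.] yaw -169.9636347167591 DELTA [ 0.41 -0.2  -0.15] turn 0.036365283240911594 F [-0.14  0.4   0.57] w 0.06017770866464485 q [ 0.16  0.35  1.9   0.    0.89 -1.58] t 12.7167
(-1, 1) steel 0.17 (33) white 0.29 (86) px/mm u -0.27 n 0.19
(-1, -1) steel -0.22 (16) white 0.12 (33) px/mm u -0.27 n 0.19
(1, -1) steel 0.04 (21) white 0.01 (49) px/mm u -0.26 n 0.20
(-1, 1) steel 0.18 (32) white 0.29 (86) px/mm u -0.27 n 0.19
(-1, -1) steel -0.19 (17) white 0.12 (33) px/mm u -0.27 n 0.19
(1, -1) steel -0.01 (20) white 0.01 (47) px/mm u -0.26 n 0.20
```

Released and stayed put. I retract upward, move clear, and look at the result.

Request:
apply_moves(deltas=[75,0,0,-5,0,75,0,0,-25,0,75,0,0,-55,0,75,0,0,-95,0,75,0,0,-130,0,75,0,30,-140,0,75,0,70,-140,0,75,0,110,-140,0,75,0,150,-140,0,75,0,190,-140,0,75,0,200,-140,0,75,0,200,-140,0])

```text
clock: 13.82
position: [0.4535, 0.351, 0.2081]
ee_rot: [0.0, -0.09, 0.996, 0.001]
contact_force: [-0.7, -0.0, -0.5]
width: 0.0751
gripper_force: 0.0
```

Run:
```python
from edge import *
import fit as F
np.set_printoptions(precision=2,suppress=True)
t=get_image("top"); s=get_image("side")
report(s,.4895,.154,np.radians(10.0))
def c(im,x,y,r=30): return cv2.resize(np.ascontiguousarray(im["frame"][y-r:y+r,x-r:x+r,::-1]),(400,400),interpolation=cv2.INTER_CUBIC)
cv2.imwrite("pics/final.png",np.hstack([c(t,190,208),c(s,296,185)]))
# white silhouette (bright, low saturation), height 43..87 mm
def fgw(im):
    f=im["frame"].astype(float); return ((f.min(2)>135)|((f.min(2)>110)&(f[...,0]>f[...,2]*1.05))).astype(np.float32)
F.fg=fgw; w=lambda x,y,a:[box(x,y,a,.06,.032,.043,.087)]
print(fit([(t,(190,205),22)],w,(.4885,.151,0)),fit([(s,(296,180),20)],w,(.4885,.151,0)))
```

```text
(-1, 1) steel 0.18 (32) white 0.29 (85) px/mm u -0.27 n 0.19
(-1, -1) steel -0.25 (17) white 0.11 (32) px/mm u -0.27 n 0.19
(1, -1) steel -0.01 (20) white 0.05 (99) px/mm u -0.26 n 0.20
[487.63 151.58  10.04   2.81] [489.17 155.76  10.65   1.53]
```

View pics/final.png

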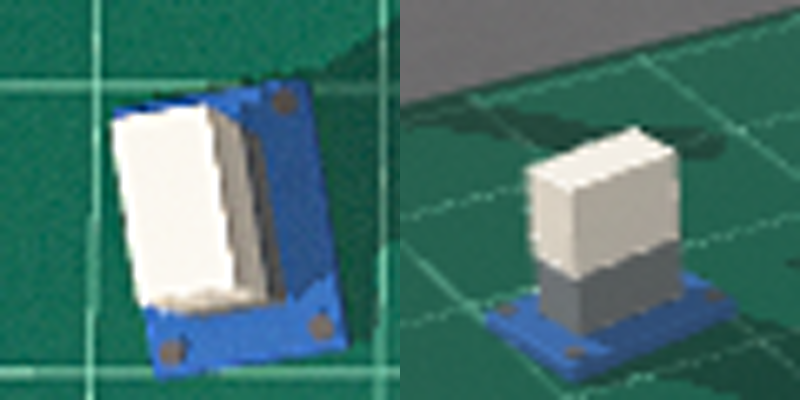

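The white block sits squarely on the steel, flush on all visible sides: left crop (110–285, 105–315), right crop with continuous edges at 540, 580 and 680. The measured residual is about 0.5 mm. The gripper is clear, so I hand it in.

```bash
python3 -c "
from rig import *
print(sign_off())"
```

```text
the job is handed in; nothing more can be done
None
```

The white block was set down half-overlapped on the blue-foot steel block, slid lengthwise with the faces touching until flush to about 0.5 mm by camera, and released; the job is handed in at about 14 s, and I never went near the brass and black blocks.

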